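# Crank down the jack leg of a carving stand

### The job

One corner of the carving stand hangs on a jack whose foot is in the air. Lay the loose wooden packing board flat on the table under the jack, so that the whole foot will land on it, then turn the crank clockwise until the foot bears firmly on the board, felt as the load on the turning crank rising from 6 to about 10 N; do not force it further. Then let go of the crank, and leave the other things on the table where they are.

Things in the scene. Friction and masses are not known exactly. Their poses are not given: they have to be found in the camera images.
- stand: Heavy fixed carving stand: plywood top (x 70..340, y -360..60 mm in its frame, upper side z 118 mm) on three legs, a grey jack at the fourth (front left) corner. Carved stone on top: x 165..295, y -315..-145, up to z 250 mm. Origin: on the table straight below the jack's foot, z up. Jack: 38 mm square tube and 60 x 60 mm gearbox (to z 180) over the origin. Open below from +y and -x
- foot_axis (a point): Point on the table straight below the middle of the jack's foot (same place as the stand's origin). The foot is a round rubber disc, 36 mm diameter, on a steel ram coming straight down out of the tube. Its underside starts 36 to 46 mm above the table; how high is not measured. The rubber gives about 1 mm per 15 N
- crank_center (a point): On the crank's axis, 225 mm above the table, level with the knob's middle. Tangential load at the turning knob: about 0.5 N in the free play, 6.5 N as the foot goes down in air, plus 1.2 N per 10 N between foot and board. With the crank held still it relaxes to 3 to 5 N in air, 8 N at 25 N on the foot. Aim at 25 to 30 N on the foot: under 15 is loose, over 50 too much, 65 harms the stand
- crank_knob (a point): Centre of the crank's knob: an upright black cylinder, 24 mm diameter, 45 mm tall (z 200 to 245 mm), turning freely on its own pin, standing on the end of a flat crank arm (upper side at z 198 mm), 45 mm from the crank's axis
- crank: The crank. Origin: on its upright axis at table height, straight above foot_axis; its x axis points along the arm to the knob. Turning it clockwise seen from above lowers the foot: first up to 2 rad of free play in which the foot stands still, then 5.5 mm per rad. The jack stays as it is when the crank is let go; turning back runs through 2 rad of free play before the foot rises
- board: Loose packing board of pale wood, 220 x 56 x 24 mm (x, y, z), 0.2 kg, lying flat on the table. Origin: centre of its underside; x along its length
- spatula: Spatula lying on the table; leave it alone
- brush: Brush lying on the table; leave it alone
- bowl: White bowl, 90 mm across, 45 mm high; leave it alone
- jar: Closed jar, 60 mm diameter, 90 mm high; leave it alone
- cup: Blue mug, 72 mm diameter, 90 mm high; leave it alone
- offcut: Offcut of pale stone, 70 x 50 x 35 mm; leave it alone
Mind the look-alikes: they are no part of the job. What is shaped like the board but orange is not meant.

How it is judged (in metres and radians):
On the way, in this order (a step that is already met when the one before it is completed fails the run):
1. the board lies flat under the jack, the whole foot above it, not yet loaded (x of stand in the frame of board between -0.092 and 0.092 m and y of stand in the frame of board between -0.012 and 0.012 m and angle between board's own z axis and vertical below 0.05 rad and contact force between board and stand below 1 N), for 0.2 s.
2. the foot has been cranked down onto the board (contact force between board and stand above 15 N), for 0.2 s.
At the end, for the whole second after the job is handed in: The board lies flat on the table (within 0.05 rad and 5 mm) with the jack's axis within 92 mm of its middle lengthwise and 12 mm sideways (within 1 mm, the whole foot on it), the foot presses on it with 15 to 50 N, and the crank stands still (x of stand in the frame of board between -0.092 and 0.092 m and y of stand in the frame of board between -0.012 and 0.012 m and angle between board's own z axis and vertical below 0.05 rad and height (world z) of board below 0.005 m and contact force between board and stand between 15 and 50 N and angular speed of crank below 0.1 rad/s); the robot touches nothing.
It fails at once if the jack is forced: foot and board press with more than 65 N (contact force between board and stand above 65 N).
It fails at once if a bystander is shifted by more than 30 mm (distance of any of spatula, brush, bowl, jar, cup, offcut from where it was at the start of the episode above 0.03 m).
It also fails if it takes over 72 s, if anything falls off the work surface, if the arm or the gripper's body presses on something with over 40 N, if the wrist force passes 120 N, or if a joint passes its speed limit or range.

### The arm

A 7-joint arm with a two-finger parallel gripper is mounted at the origin on the work surface. World frame = base frame: x ahead of the robot, y to its left, z up, the work surface at z = 0. Lengths are in m, angles in degrees, forces in N, time in s.
With the tool pointing down it reaches from about 0.425 to 0.875 m from the base axis. Payload 4.7 kg.
Tool frame: the origin (TCP) lies at the very end of the fingers, on their centre line; the grasp point (between the pads) lies env.tcp_to_grasp behind it (env.tcp_to_grasp is the distance from the TCP to the grasp point, in m); z points along the fingers, x is the direction in which the jaws open and shut, and the axes are right-handed (so a half turn about z gives the same grasp; the last joint's range is limited). The gripper opens to 87 mm and grips with 3 to 60 N. Pads are 19 mm wide; open, the fingers measure 117 mm over their backs; the gripper's body (75 mm by 190 mm) begins 51 mm behind the grasp point.
Start: joints at [73.001, 18.392, -4.016, 83.108, 1.295, 78.541, -3.26], TCP at [0.199, -0.619, 0.192] pointing down, gripper open.
Joint ranges: [-163.93, 163.93], [-17.29, 119.83], [-79.2, 71.16], [3.27, 140.29], [-89.18, 269.18], [5.43, 117.66], [-154.24, 154.24]. Speed limits (degrees/s): [147.25, 147.25, 180, 180, 180, 180, 180].

### API

Orientations are given as [roll, pitch, yaw] about the fixed x, y, z axes, in that order (R = Rz(yaw) Ry(pitch) Rx(roll)).
In Python, from cell import env gives the robot as it stands. The module is installed in compiled form; this text tells all that it offers.
- The arm moves only by the tool send_rows, never from a script. Its argument "steps" is a list of rows, each a list of 3 entries, a list of its own where there are three numbers: the shift along the tool's x, y, z in m, then the turn, a rotation vector about the tool's x, y, z in rad, then the finger opening in m, from 0 to 0.087. A call has exactly 5 rows; each row is the pose to reach, as a shift and turn from the pose commanded when the call began, along the tool's axes at that moment; what a row does not reach only later rows make up. A row lasts 1/12 s, in which the tool goes at most 41.7 mm and 7.16 degrees, less where a joint would pass 70% of its speed; a pose out of reach is approached as far as the arm can. A call with a gripper value outside its range is refused whole. The fingers move at their own pace and stop on an object; "grip_force" is the grip in N (left out, the last holds). Time passes only in rows, so rows that repeat a pose let the fingers close, or fill a call up. It gives the time, the measured TCP pose, the force and the opening at its end, in the units of the state.
- env.get_obs(): the state, without advancing time (a new reading comes with each control period).
- env.read_camera(name): name is "scene" or "top"; returns a dict with "pixels" (480x640x3 uint8, red, green, blue), "fx", "fy", "cx", "cy" (pixels), "position" and "rotation" of the camera in the world. Camera axes: x right, y up, looking along -z (the intrinsics and any distortion apply to the point x, -y, -z); pixel columns grow to the right and rows downward; lengths in m; the calibration is good to about 2 mm. A picture is of the moment at which its call begins. There is no depth.
- env.sign_off(): hands the job in, once; it reports no verdict.
The state is a dict: "time_s": time; "qpos": joint angles; "joint_velocities": joint speeds; "effort": joint torques, N m; "tool_pos": TCP position; "tool_rot": TCP orientation; "force": force on the tool from outside, world axes, zero at the start; "wrist_torque": the same for the moment, N m; "grip_width": finger opening in m.
Only numpy, scipy, OpenCV 4.12 (cv2) and the standard library are available. Lean on these libraries where they do the work, as an engineer would, in place of code of your own. Each camera call takes 0.05 s, during which the arm holds its last target.

## Working session

There is one attempt and no reset: what is moved stays moved. The work goes in short steps, Python scripts to look and compute and a tool call to move; the robot and the scene stay as the last step left them, time stands still between calls to the robot, and variables do not carry over. Pictures are saved under pics/ and viewed, and the job is handed in when it is done.

Besides the shell and the picture viewer there is one more tool, called after ">>>" as name(argument=value, ...) on one line, values as JSON. send_rows: Moves the arm, as the interface text tells. Its arguments: {"type":"object","properties":{"steps":{"type":"array"},"grip_force":{"type":"number"}},"required":["steps"]}

```bash
mkdir -p pics; python3 - <<'E'
from cell import env
import cv2
o=env.get_obs()
for k,v in o.items(): print(k,v)
print(env.tcp_to_grasp)
for n in("scene","top"):
    c=env.read_camera(n); cv2.imwrite(f"pics/{n}0.png",c["pixels"][:,:,::-1])
    print({k:v for k,v in c.items() if k!="pixels"})
E
```

```text
time_s 0.0
qpos [73.00053404 18.43723098 -4.01357464 83.1767415   1.29621352 78.54173462
 -3.26009662]
joint_velocities [-0.01947766  0.0507404  -0.08162681  0.03132735 -0.04052604  0.00431795
  0.14279203]
effort [ 1.28412787e-03 -4.91285992e+01 -4.02976535e-01 -3.12528956e+01
 -6.39348174e-02  4.37695370e-02  1.80267848e-04]
tool_pos [ 0.19850633 -0.61828133  0.19046594]
tool_rot [ 1.79992255e+02  1.10400328e-01 -7.21924626e+01]
force [ 0.68800444 -0.01131439 -0.1114348 ]
wrist_torque [ 0.02187359  0.01607239 -0.0059943 ]
grip_width 0.0875357657831252
0.0187
{'fx': 567.6312578266914, 'fy': 567.6312578266914, 'cx': 310.2779207931519, 'cy': 235.31728046385805, 'position': array([1.1171922 , 0.99730542, 0.8816751 ]), 'rotation': array([ 57.75277459,  -1.12782237, 144.26586151])}
{'fx': 438.03606741461897, 'fy': 438.03606741461897, 'cx': 319.62721676470835, 'cy': 231.42228704571417, 'position': array([0.27218676, 0.04708322, 1.18329282]), 'rotation': array([  9.04891769,   1.25186807, -89.98163764])}
```

View pics/scene0.png

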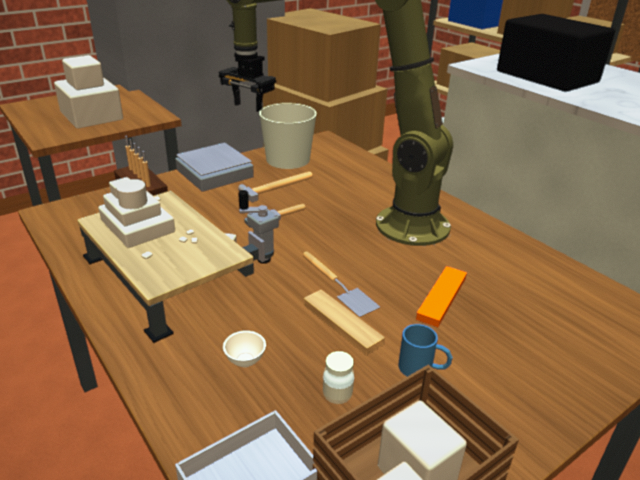

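View pics/top0.png

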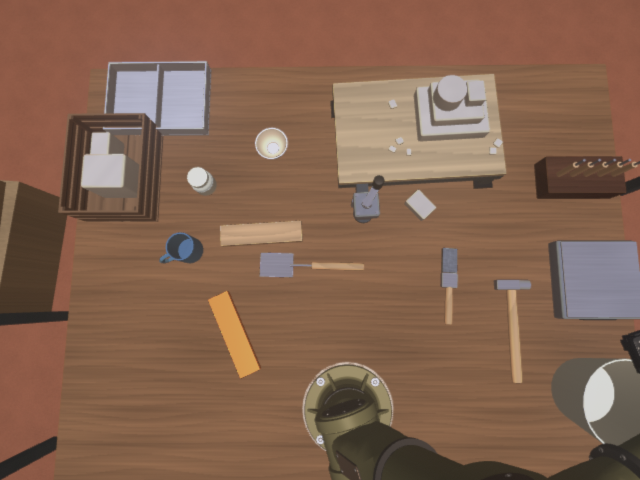

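Scene view: the pale board is at (343,319), the orange look-alike at (442,295), and the jack with its black knob at (245,200). In the top view the pale board is at (261,233), between the bowl (271,143), the jar (200,180), the mug (180,248) and the spatula (310,266). The jack gearbox is at (367,202), the knob at (378,182) and the offcut at (421,204).

Could be taken for the board, in top-view pixels: the pale board (261,233), the orange board (233,335, wrong colour), the spatula handle (337,266, thin) and the plywood top (418,130, part of the stand). I choose (261,233).

```bash
cat > h.py <<'E'
import numpy as np, cv2
from scipy.spatial.transform import Rotation as R
from cell import env
def cam(n): return env.read_camera(n)
def Rm(c): return R.from_euler('xyz',c["rotation"],degrees=True).as_matrix()
def ray(c,u,v):
    d=np.array([(u-c["cx"])/c["fx"],-(v-c["cy"])/c["fy"],-1.]); return Rm(c)@d
def onz(c,u,v,z):
    d=ray(c,u,v);p=c["position"];return p+d*(z-p[2])/d[2]
def proj(c,P):
    q=Rm(c).T@(np.asarray(P)-c["position"]);return np.array([c["cx"]+c["fx"]*q[0]/-q[2],c["cy"]+c["fy"]*q[1]/q[2]])
def tri(c1,p1,c2,p2):
    A=[];b=[]
    for c,p in((c1,p1),(c2,p2)):
        d=ray(c,*p);d/=np.linalg.norm(d);M=np.eye(3)-np.outer(d,d);A.append(M);b.append(M@c["position"])
    X=np.linalg.lstsq(np.vstack(A),np.hstack(b),rcond=None)[0]
    return X
E
python3 - <<'E'
from h import *
t=cam("top");s=cam("scene")
def crop(c,x,y,w,h,k,n):
    im=c["pixels"][y:y+h,x:x+w,::-1];cv2.imwrite(n,cv2.resize(im,None,fx=k,fy=k,interpolation=cv2.INTER_CUBIC))
crop(t,200,160,130,100,6,"pics/cb.png"); crop(t,330,160,110,80,7,"pics/cj.png"); crop(s,215,170,110,110,5,"pics/sj.png"); crop(s,290,240,110,120,5,"pics/sb.png")
for n,p,z in [("board",(261,233),.024),("orange",(233,335),.024),("gear",(367,202),.18),("knob",(378,182),.245),("base",(348,409),0),("offcut",(421,204),.035),("bowl",(271,143),.045),("jar",(199,178),.09),("cup",(180,246),.09)]: print(n,onz(t,*p,z).round(3))
E
```

```text
board [0.453 0.23  0.024]
orange [0.185 0.297 0.024]
gear [ 0.501 -0.042  0.18 ]
knob [ 0.531 -0.061  0.245]
base [-0.001  0.     0.   ]
offcut [ 0.528 -0.198  0.035]
bowl [0.698 0.205 0.045]
jar [0.588 0.384 0.09 ]
cup [0.41  0.425 0.09 ]
```

View pics/cb.png

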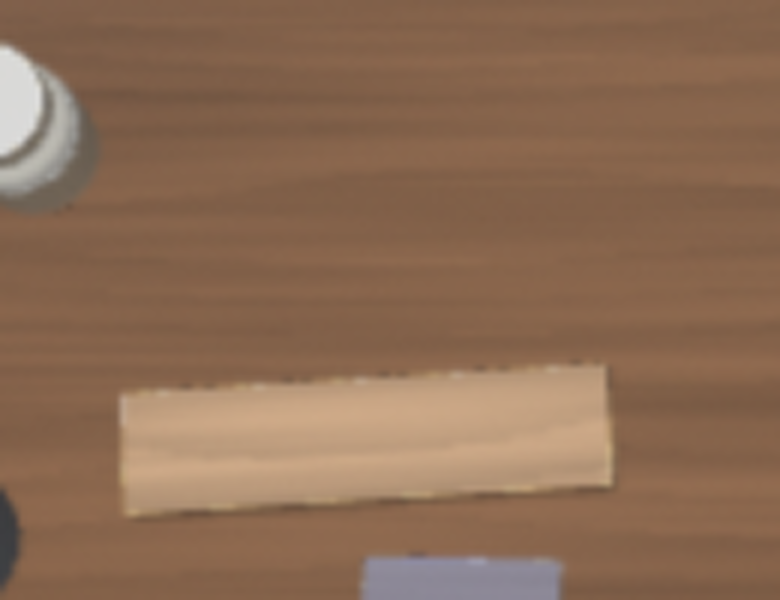

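View pics/cj.png

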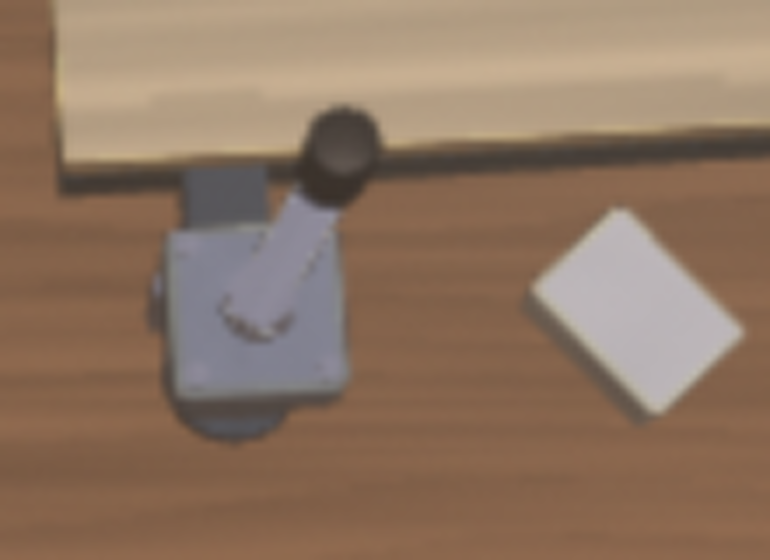

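View pics/sj.png

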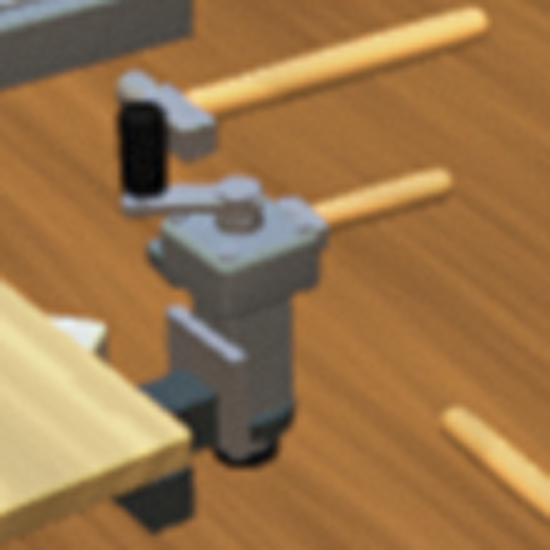

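View pics/sb.png

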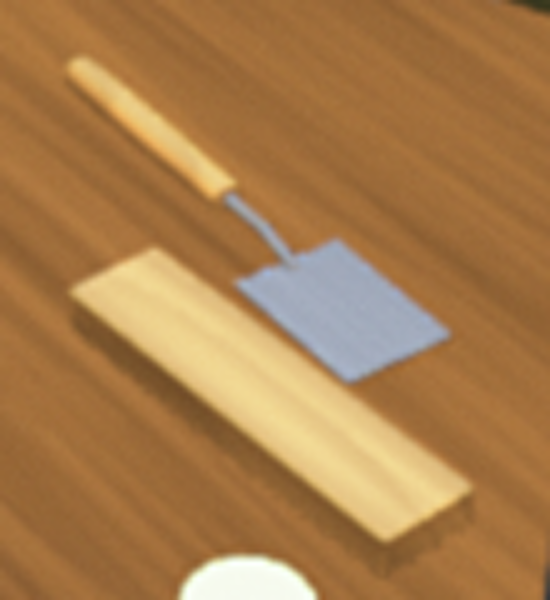

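The close crop confirms it: the pale board has corners at about (220,226), (301,221), (302,241) and (221,246) in the top view. In the jack crop, the gearbox top corners are at about (354,194), (379,193), (380,215) and (355,217), and the knob top is at (379,180).

```bash
python3 - <<'E'
from h import *
t=cam("top");s=cam("scene")
im=t["pixels"]; hsv=cv2.cvtColor(im,cv2.COLOR_RGB2HSV)
roi=np.zeros(im.shape[:2],np.uint8);roi[215:252,210:312]=1
m=((hsv[...,2]>150)&(roi>0)).astype(np.uint8)
cs=max(cv2.findContours(m,0,2)[0],key=cv2.contourArea)
P=np.array([onz(t,*p,.024)[:2] for p in cs[:,0].astype(float)],np.float32)
r=cv2.minAreaRect(P);print("board",r)
# scene check
hs=cv2.cvtColor(s["pixels"],cv2.COLOR_RGB2HSV)
for p in [(290+155/5,240+248/5),(290+72/5,240+292/5),(290+472/5,240+488/5),(290+387/5,240+541/5)]: print(onz(s,*p,.024).round(3))
for p in [(121,394),(606,365),(612,486),(126,516)]: print("top",onz(t,200+p[0]/6,160+p[1]/6,.024).round(4))
# jack
g=[(167,235),(340,228),(348,383),(178,400)]
G=np.array([onz(t,330+a/7,160+b/7,.18) for a,b in g]);print(G.round(4),G.mean(0))
k=onz(t,330+345/7,160+143/7,.245);print("knob",k)
print("pivot",onz(t,330+258/7,160+312/7,.2))
# plywood corners z .118
mm=[(55,-10),(65,163)]
print("ply FL corner",onz(t,330+65/7,160+163/7,.118))
# scene: knob top / bottom, gear corners
f=lambda x,y:(215+x/5,170+y/5)
for n,p,z in[("knobtop",(143,108),.245),("knobbot",(145,190),.2),("hubtop",(238,190),.205),("foot",(246,455),.041)]: print(n,onz(s,*f(*p),z).round(4))
print("tri knobtop",tri(t,(330+345/7,160+143/7),s,f(143,108)))
for c,n in((t,"t"),(s,"s")):
    print(n)
E
```

```text
board ((0.45473265647888184, 0.23180484771728516), (0.056890275329351425, 0.21925058960914612), 3.3972830772399902)
[0.434 0.121 0.024]
[0.487 0.127 0.024]
[0.421 0.339 0.024]
[0.474 0.343 0.024]
top [0.4734 0.3411 0.024 ]
top [0.4859 0.1227 0.024 ]
top [0.4311 0.1196 0.024 ]
top [0.4181 0.3368 0.024 ]
[[ 0.5217 -0.0113  0.18  ]
 [ 0.5239 -0.0692  0.18  ]
 [ 0.4709 -0.0708  0.18  ]
 [ 0.4654 -0.0143  0.18  ]] [ 0.49548219 -0.04140015  0.18      ]
knob [ 0.53502759 -0.06383356  0.245     ]
pivot [ 0.49075148 -0.0395653   0.2       ]
ply FL corner [0.56380267 0.0212086  0.118     ]
knobtop [ 0.5354 -0.062   0.245 ]
knobbot [ 0.5361 -0.0628  0.2   ]
hubtop [ 0.5032 -0.0302  0.205 ]
foot [ 0.4968 -0.0405  0.041 ]
tri knobtop [ 0.53490521 -0.06367641  0.24425034]
t
s
```

```bash
python3 - <<'E'
from h import *
t=cam("top")
cv2.imwrite("pics/ply.png",cv2.resize(t["pixels"][60:240,320:520,::-1],None,fx=4,fy=4,interpolation=cv2.INTER_CUBIC)[:600])
E
```

```text
(no output)
```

View pics/ply.png

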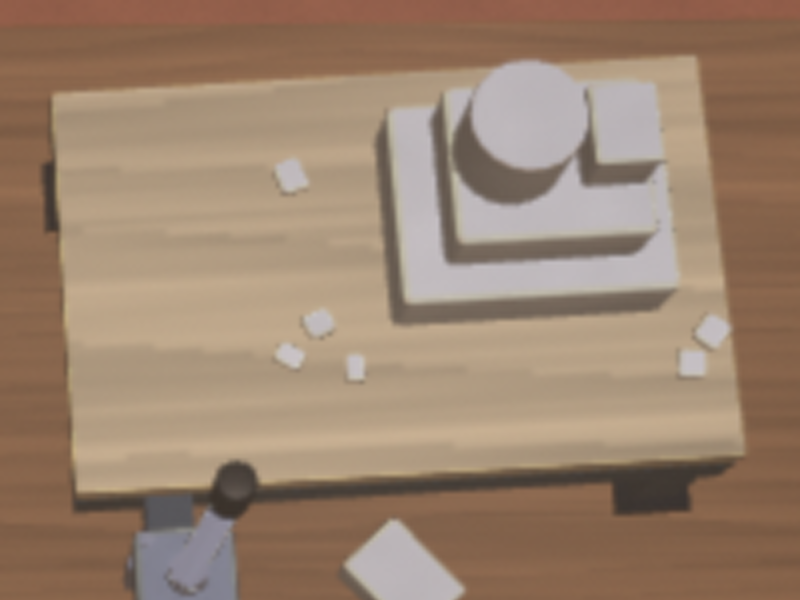

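The plywood corners in this crop are at (52,95), (697,57), (743,455) and (78,493). I'll fit the stand pose from them.

```bash
python3 - <<'E'
from h import *
t=cam("top")
px=[(52,95),(697,57),(743,455),(78,493)]
M=np.array([(.34,.06),(.34,-.36),(.07,-.36),(.07,.06)])
W=np.array([onz(t,320+a/4,60+b/4,.118)[:2] for a,b in px])
mc,wc=M.mean(0),W.mean(0)
r,rs=R.align_vectors(np.c_[W-wc,np.zeros(4)],np.c_[M-mc,np.zeros(4)])
A=r.as_matrix()[:2,:2];o=wc-A@mc
print("stand yaw",r.as_euler('xyz',degrees=True)[2],"origin",o,"res",((M@A.T+o)-W).round(4).tolist())
k=np.array([.535,-.0637]);d=k-o;print("knob r",np.linalg.norm(d),np.degrees(np.arctan2(d[1],d[0])))
E
```

```text
stand yaw 2.977845148025053 origin [ 0.49571956 -0.04049816] res [[0.0014, 0.0013], [0.0016, -0.0008], [-0.0016, -0.0029], [-0.0014, 0.0024]]
knob r 0.045621031550938926 -30.56913708635205
```

Results: foot axis ≈ (0.4957, −0.041), knob ≈ (0.535, −0.0635), board ≈ (0.4535, 0.2313) with yaw 3.4°. I'll write a helper that turns targets into rows.

```bash
cat > plan.py <<'E'
from h import *
def pose():
    o=env.get_obs(); return np.array(o["tool_pos"]),o["tool_rot"]
def rel(p0,R0,p1,R1):
    return R0.inv().apply(p1-p0),(R0.inv()*R1).as_rotvec()
def down(yaw): return R.from_euler('xyz',[180,0,yaw],degrees=True)
def show(seq,p0,yaw0,g):
    """seq: list of (x,y,z,yaw) rows; prints calls of 5"""
    R0=down(yaw0)
    for i in range(0,len(seq),5):
        ch=seq[i:i+5]
        while len(ch)<5: ch=ch+[ch[-1]]
        print("["+",".join("[[%.3f,%.3f,%.3f],[0,0,%.3f],%s]"%(*rel(p0,R0,np.array(q[:3]),down(q[3]))[0],rel(p0,R0,np.array(q[:3]),down(q[3]))[1][2],g) for q in ch)+"]")
        p0=np.array(ch[-1][:3]);R0=down(ch[-1][3])
def polar(p0,yaw0,p1,yaw1,n):
    a0,a1=np.arctan2(p0[1],p0[0]),np.arctan2(p1[1],p1[0]);r0,r1=np.hypot(*p0[:2]),np.hypot(*p1[:2])
    return [((r0+(r1-r0)*s)*np.cos(a0+(a1-a0)*s),(r0+(r1-r0)*s)*np.sin(a0+(a1-a0)*s),p0[2]+(p1[2]-p0[2])*s,yaw0+(yaw1-yaw0)*s) for s in np.arange(1,n+1)/n]
E
python3 - <<'E'
from plan import *
p,r=pose();y=r[2]
show([(p[0],p[1],p[2]+.04*i,y) for i in range(1,6)],p,y,.087)
p=p+[0,0,.2]
show(polar(p,y,np.array([.4508,.2762,.30]),3.4,30),p,y,.087)
E
```

```text
[[[0.000,0.000,-0.040],[0,0,0.000],0.087],[[0.000,0.000,-0.080],[0,0,0.000],0.087],[[0.000,0.000,-0.120],[0,0,0.000],0.087],[[0.000,0.000,-0.160],[0,0,0.000],0.087],[[0.000,0.000,-0.200],[0,0,0.000],0.087]]
[[[-0.005,-0.039,0.003],[0,0,-0.044],0.087],[[-0.013,-0.077,0.006],[0,0,-0.088],0.087],[[-0.023,-0.115,0.009],[0,0,-0.132],0.087],[[-0.035,-0.151,0.012],[0,0,-0.176],0.087],[[-0.049,-0.187,0.015],[0,0,-0.220],0.087]]
[[[-0.008,-0.037,0.003],[0,0,-0.044],0.087],[[-0.019,-0.074,0.006],[0,0,-0.088],0.087],[[-0.031,-0.109,0.009],[0,0,-0.132],0.087],[[-0.046,-0.143,0.012],[0,0,-0.176],0.087],[[-0.062,-0.177,0.015],[0,0,-0.220],0.087]]
[[[-0.011,-0.035,0.003],[0,0,-0.044],0.087],[[-0.024,-0.069,0.006],[0,0,-0.088],0.087],[[-0.039,-0.103,0.009],[0,0,-0.132],0.087],[[-0.056,-0.134,0.012],[0,0,-0.176],0.087],[[-0.075,-0.165,0.015],[0,0,-0.220],0.087]]
[[[-0.014,-0.033,0.003],[0,0,-0.044],0.087],[[-0.029,-0.065,0.006],[0,0,-0.088],0.087],[[-0.046,-0.096,0.009],[0,0,-0.132],0.087],[[-0.065,-0.125,0.012],[0,0,-0.176],0.087],[[-0.086,-0.153,0.015],[0,0,-0.220],0.087]]
[[[-0.016,-0.031,0.003],[0,0,-0.044],0.087],[[-0.033,-0.060,0.006],[0,0,-0.088],0.087],[[-0.052,-0.088,0.009],[0,0,-0.132],0.087],[[-0.073,-0.115,0.012],[0,0,-0.176],0.087],[[-0.095,-0.140,0.015],[0,0,-0.220],0.087]]
[[[-0.018,-0.028,0.003],[0,0,-0.044],0.087],[[-0.037,-0.055,0.006],[0,0,-0.088],0.087],[[-0.058,-0.080,0.009],[0,0,-0.132],0.087],[[-0.080,-0.104,0.012],[0,0,-0.176],0.087],[[-0.103,-0.127,0.015],[0,0,-0.220],0.087]]
```

>>> send_rows(steps=[[[0,0,-0.04],[0,0,0],0.087],[[0,0,-0.08],[0,0,0],0.087],[[0,0,-0.12],[0,0,0],0.087],[[0,0,-0.16],[0,0,0],0.087],[[0,0,-0.2],[0,0,0],0.087]])

```text
time_s: 0.82
tool_pos: [0.1986, -0.6185, 0.3939]
tool_rot: [180.0, -0.0, -72.2]
force: [0.9, -1.5, 0.3]
grip_width: 0.0873
```

>>> send_rows(steps=[[[-0.005,-0.039,0.003],[0,0,-0.044],0.087],[[-0.013,-0.077,0.006],[0,0,-0.088],0.087],[[-0.023,-0.115,0.009],[0,0,-0.132],0.087],[[-0.035,-0.151,0.012],[0,0,-0.176],0.087],[[-0.049,-0.187,0.015],[0,0,-0.22],0.087]])

```text
time_s: 1.23
tool_pos: [0.3632, -0.514, 0.3763]
tool_rot: [180.0, -0.0, -59.5]
force: [0.7, 0.2, -0.0]
grip_width: 0.0874
```

>>> send_rows(steps=[[[-0.008,-0.037,0.003],[0,0,-0.044],0.087],[[-0.019,-0.074,0.006],[0,0,-0.088],0.087],[[-0.031,-0.109,0.009],[0,0,-0.132],0.087],[[-0.046,-0.143,0.012],[0,0,-0.176],0.087],[[-0.062,-0.177,0.015],[0,0,-0.22],0.087]])

```text
time_s: 1.65
tool_pos: [0.484, -0.3705, 0.3614]
tool_rot: [180.0, -0.0, -46.9]
force: [1.1, -0.2, 0.8]
grip_width: 0.0872
```

>>> send_rows(steps=[[[-0.011,-0.035,0.003],[0,0,-0.044],0.087],[[-0.024,-0.069,0.006],[0,0,-0.088],0.087],[[-0.039,-0.103,0.009],[0,0,-0.132],0.087],[[-0.056,-0.134,0.012],[0,0,-0.176],0.087],[[-0.075,-0.165,0.015],[0,0,-0.22],0.087]])

```text
time_s: 2.07
tool_pos: [0.5531, -0.2029, 0.3463]
tool_rot: [180.0, -0.0, -34.3]
force: [0.8, -0.5, 0.7]
grip_width: 0.0867
```

>>> send_rows(steps=[[[-0.014,-0.033,0.003],[0,0,-0.044],0.087],[[-0.029,-0.065,0.006],[0,0,-0.088],0.087],[[-0.046,-0.096,0.009],[0,0,-0.132],0.087],[[-0.065,-0.125,0.012],[0,0,-0.176],0.087],[[-0.086,-0.153,0.015],[0,0,-0.22],0.087]])

```text
time_s: 2.48
tool_pos: [0.568, -0.028, 0.3313]
tool_rot: [-180.0, -0.0, -21.6]
force: [0.2, -0.9, -0.1]
grip_width: 0.0868
```

>>> send_rows(steps=[[[-0.016,-0.031,0.003],[0,0,-0.044],0.087],[[-0.033,-0.06,0.006],[0,0,-0.088],0.087],[[-0.052,-0.088,0.009],[0,0,-0.132],0.087],[[-0.073,-0.115,0.012],[0,0,-0.176],0.087],[[-0.095,-0.14,0.015],[0,0,-0.22],0.087]])

```text
time_s: 2.9
tool_pos: [0.5311, 0.1373, 0.3164]
tool_rot: [-180.0, -0.0, -9.0]
force: [0.5, -0.5, 0.0]
grip_width: 0.0869
```

>>> send_rows(steps=[[[-0.018,-0.028,0.003],[0,0,-0.044],0.087],[[-0.037,-0.055,0.006],[0,0,-0.088],0.087],[[-0.058,-0.08,0.009],[0,0,-0.132],0.087],[[-0.08,-0.104,0.012],[0,0,-0.176],0.087],[[-0.103,-0.127,0.015],[0,0,-0.22],0.087]])

```text
time_s: 3.32
tool_pos: [0.4492, 0.2786, 0.3015]
tool_rot: [180.0, -0.0, 3.6]
force: [-0.1, 0.8, 0.5]
grip_width: 0.0871
```

>>> send_rows(steps=[[[0.0015,0.0025,0.04],[0,0,0.003],0.087],[[0.0015,0.0025,0.08],[0,0,0.003],0.087],[[0.0015,0.0025,0.12],[0,0,0.003],0.087],[[0.0015,0.0025,0.16],[0,0,0.003],0.087],[[0.0015,0.0025,0.2],[0,0,0.003],0.087]])

```text
time_s: 3.73
tool_pos: [0.4519, 0.2747, 0.1002]
tool_rot: [180.0, -0.1, 3.3]
force: [1.3, -0.6, -0.8]
grip_width: 0.0869
```

>>> send_rows(steps=[[[0,0,0.02],[0,0,0],0.087],[[0,0,0.04],[0,0,0],0.087],[[0,0,0.05],[0,0,0],0.087],[[0,0,0.055],[0,0,0],0.087],[[0,0,0.055],[0,0,0],0.087]])

```text
time_s: 4.15
tool_pos: [0.4516, 0.2748, 0.0461]
tool_rot: [180.0, 0.1, 3.3]
force: [0.6, -0.5, -0.2]
grip_width: 0.0872
```

```bash
python3 - <<'E'
from h import *
s=cam("scene");t=cam("top")
cv2.imwrite("pics/a.png",np.hstack([cv2.resize(s["pixels"][200:400,250:450,::-1],(400,400),interpolation=2),cv2.resize(t["pixels"][140:340,160:360,::-1],(400,400),interpolation=2)]))
print(env.get_obs()["tool_pos"])
E
```

```text
[0.45270759 0.27546734 0.04769074]
```

View pics/a.png

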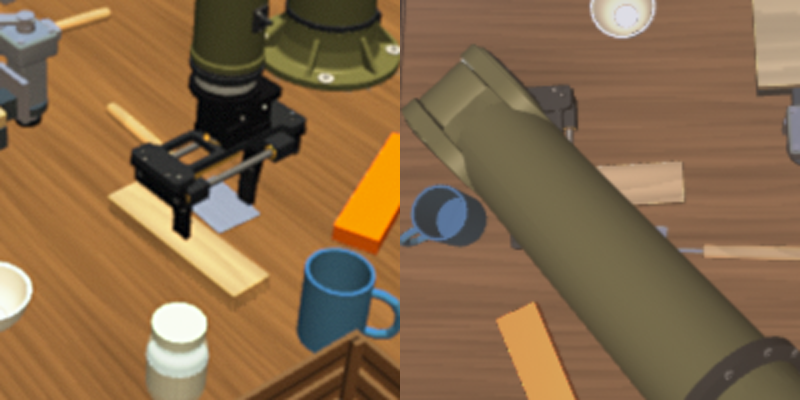

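The scene view (left half) shows the open fingers straddling the pale board, near finger at (182,220) and far finger at (248,185), clear of the mug, jar and spatula. I'll go down and grip.

>>> send_rows(steps=[[[0,0,0.015],[0,0,0],0.087],[[0,0,0.03],[0,0,0],0.087],[[0,0,0.038],[0,0,0],0.087],[[0,0,0.042],[0,0,0],0.087],[[0,0,0.042],[0,0,0],0.087]], grip_force=40)

```text
time_s: 4.67
tool_pos: [0.4519, 0.2749, 0.0045]
tool_rot: [180.0, 0.0, 3.3]
force: [-1.0, -0.8, 1.0]
grip_width: 0.0866
```

>>> send_rows(steps=[[[0,0,0],[0,0,0],0.04],[[0,0,0],[0,0,0],0.04],[[0,0,0],[0,0,0],0.04],[[0,0,0],[0,0,0],0.04],[[0,0,0],[0,0,0],0.04]], grip_force=40)

```text
time_s: 5.08
tool_pos: [0.4521, 0.275, 0.0049]
tool_rot: [-180.0, -0.0, 3.3]
force: [0.4, -0.5, -0.6]
grip_width: 0.0615
```

>>> send_rows(steps=[[[0,0,0],[0,0,0],0.04],[[0,0,0],[0,0,0],0.04],[[0,0,-0.002],[0,0,0],0.04],[[0,0,-0.004],[0,0,0],0.04],[[0,0,-0.005],[0,0,0],0.04]], grip_force=40)

```text
time_s: 5.5
tool_pos: [0.452, 0.275, 0.0099]
tool_rot: [-180.0, -0.0, 3.3]
force: [-0.1, 0.2, 0.4]
grip_width: 0.0411
```

Opening is 0.041, narrower than the 56 mm board, so I need to look.

```bash
python3 - <<'E'
from h import *
s=cam("scene");t=cam("top")
cv2.imwrite("pics/b.png",np.hstack([cv2.resize(s["pixels"][220:380,280:440,::-1],(480,480),interpolation=2),cv2.resize(t["pixels"][160:320,180:280,::-1],(300,480),interpolation=2)]))
print(env.get_obs())
E
```

```text
{'time_s': 5.6, 'qpos': array([  5.95905611,  19.23726705, -45.5706357 , 110.31363193,
        16.30517304,  57.01290957, -43.74706286]), 'joint_velocities': array([-0.04213377,  0.17955448,  0.11131781,  0.24689014,  0.17462244,
       -0.10841758, -0.05682099]), 'effort': array([ 1.36202818e-02, -3.54545510e+01, -6.84793755e+00, -2.57365680e+01,
       -6.92252303e-02, -1.01694117e-03,  1.08683572e-02]), 'tool_pos': array([0.45208455, 0.27501511, 0.00983336]), 'tool_rot': array([-1.79994198e+02, -2.98302269e-02,  3.26106369e+00]), 'force': array([-0.63356509, -0.72444121, -0.12067558]), 'wrist_torque': array([ 0.00558945, -0.11047627, -0.03852122]), 'grip_width': 0.040092512620234264}
```

View pics/b.png

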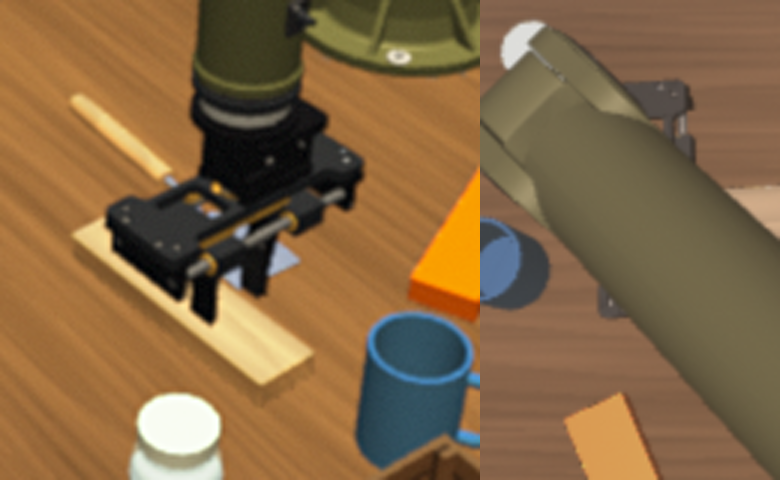

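```bash
python3 - <<'E'
from h import *
s=cam("scene")
for z in (.0,.01,.03,.06): print(z,proj(s,(.452,.275,z)), onz(s,356.7,321,z))
im=s["pixels"][270:370,300:400,::-1]; cv2.imwrite("pics/c.png",cv2.resize(im,(600,600),interpolation=cv2.INTER_CUBIC))
E
```

```text
0.0 [354.39904635 334.89909871] [0.41687892 0.24090342 0.        ]
0.01 [354.6679694  331.59191242] [0.4248219  0.24948257 0.01      ]
0.03 [355.21254014 324.89484107] [0.44070787 0.26664086 0.03      ]
0.06 [356.04663352 314.63725185] [0.46453683 0.2923783  0.06      ]
```

View pics/c.png

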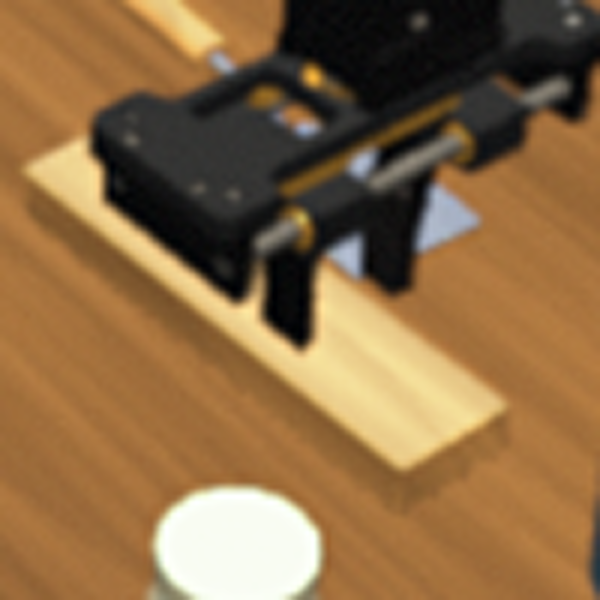

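```bash
python3 - <<'E'
from h import *
s=cam("scene"); T=R.from_euler('xyz',[180,0,3.26],degrees=True)
for z in (.01,.03,.04):
  for x in(-.035,-.02,.02,.035):
    print(z,x,[((proj(s,np.array([.452,.275,z])+T.apply([x,y,0]))-[300,270])*6).round(0).tolist() for y in(-.0095,.0095)])
E
```

```text
0.01 -0.035 [[412.0, 345.0], [378.0, 319.0]]
0.01 -0.02 [[384.0, 361.0], [349.0, 335.0]]
0.01 0.02 [[306.0, 405.0], [272.0, 378.0]]
0.01 0.035 [[276.0, 422.0], [242.0, 395.0]]
0.03 -0.035 [[416.0, 305.0], [381.0, 279.0]]
0.03 -0.02 [[387.0, 321.0], [353.0, 295.0]]
0.03 0.02 [[309.0, 365.0], [275.0, 338.0]]
0.03 0.035 [[279.0, 382.0], [245.0, 354.0]]
0.04 -0.035 [[418.0, 285.0], [383.0, 259.0]]
0.04 -0.02 [[389.0, 301.0], [355.0, 275.0]]
0.04 0.02 [[311.0, 344.0], [276.0, 317.0]]
0.04 0.035 [[281.0, 361.0], [246.0, 334.0]]
```

```bash
python3 - <<'E'
from h import *
s=cam("scene"); T=R.from_euler('xyz',[180,0,-72.2],degrees=True)
for z in (.1905,.2175):
  print(z,[proj(s,np.array([.1985,-.6183,z])+T.apply([x,0,0])).round(1).tolist() for x in(-.058,-.044,.044,.058)])
im=cv2.imread("pics/scene0.png")[50:130,200:300]; cv2.imwrite("pics/d.png",cv2.resize(im,(700,560),interpolation=cv2.INTER_CUBIC))
E
```

```text
0.1905 [[261.1, 120.1], [257.9, 119.2], [238.5, 113.3], [235.5, 112.4]]
0.2175 [[260.9, 112.4], [257.7, 111.5], [238.1, 105.7], [235.1, 104.8]]
```

View pics/d.png

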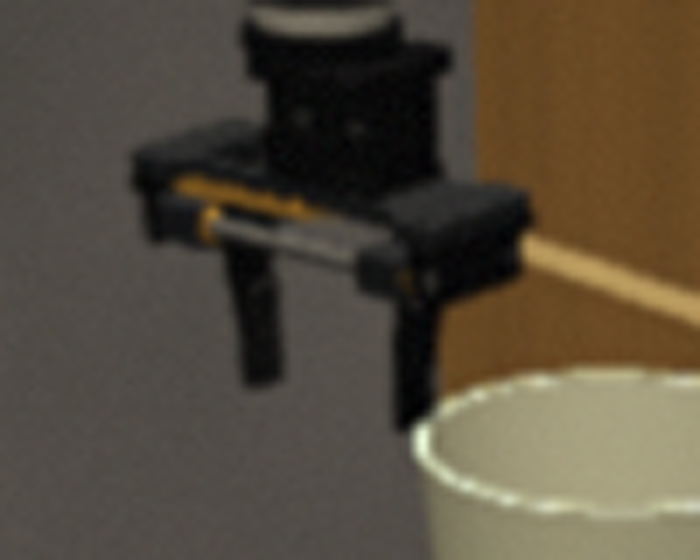

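The picture shows the real fingertips about 27 mm above the reported TCP. It is the same at the start pose, where the tips are at (237,105) and (259,111) against a predicted row of about 113–119. So reported z = true tip z − 0.027. I'll open and go down further in guarded steps.

>>> send_rows(steps=[[[0,0,-0.01],[0,0,0],0.087],[[0,0,-0.01],[0,0,0],0.087],[[0,0,-0.01],[0,0,0],0.087],[[0,0,-0.01],[0,0,0],0.087],[[0,0,-0.01],[0,0,0],0.087]])

```text
time_s: 6.17
tool_pos: [0.4518, 0.2748, 0.0195]
tool_rot: [180.0, 0.0, 3.3]
force: [0.4, 0.1, 0.5]
grip_width: 0.0654
```

>>> send_rows(steps=[[[0,0,0],[0,0,0],0.087],[[0,0,0],[0,0,0],0.087],[[0,0,0.005],[0,0,0],0.087],[[0,0,0.01],[0,0,0],0.087],[[0,0,0.01],[0,0,0],0.087]])

```text
time_s: 6.58
tool_pos: [0.451, 0.2743, 0.0082]
tool_rot: [180.0, 0.1, 3.3]
force: [-1.3, -0.3, -0.1]
grip_width: 0.0862
```

>>> send_rows(steps=[[[0,0,0.006],[0,0,0],0.087],[[0,0,0.012],[0,0,0],0.087],[[0,0,0.018],[0,0,0],0.087],[[0,0,0.022],[0,0,0],0.087],[[0,0,0.022],[0,0,0],0.087]])

```text
time_s: 7.0
tool_pos: [0.4509, 0.2744, -0.0138]
tool_rot: [180.0, 0.1, 3.3]
force: [-0.0, -0.6, 1.3]
grip_width: 0.0872
```

Negative reported z with no force, so the offset is real. I'll go a little further down and grip.

>>> send_rows(steps=[[[0,0,0.003],[0,0,0],0.087],[[0,0,0.006],[0,0,0],0.087],[[0,0,0.008],[0,0,0],0.087],[[0,0,0.008],[0,0,0],0.06],[[0,0,0.008],[0,0,0],0.05]], grip_force=40)

```text
time_s: 7.42
tool_pos: [0.4518, 0.2749, -0.0206]
tool_rot: [180.0, 0.0, 3.3]
force: [-0.2, -0.2, 0.3]
grip_width: 0.0801
```

>>> send_rows(steps=[[[0,0,0],[0,0,0],0.045],[[0,0,0],[0,0,0],0.045],[[0,0,0],[0,0,0],0.045],[[0,0,0],[0,0,0],0.045],[[0,0,0],[0,0,0],0.045]], grip_force=40)

```text
time_s: 7.83
tool_pos: [0.4519, 0.2749, -0.0204]
tool_rot: [180.0, -0.0, 3.3]
force: [0.2, 0.6, -0.1]
grip_width: 0.0553
```

>>> send_rows(steps=[[[0,0,0],[0,0,0],0.045],[[0,0,0],[0,0,0],0.045],[[0,0,0],[0,0,0],0.045],[[0,0,0],[0,0,0],0.045],[[0,0,0],[0,0,0],0.045]], grip_force=40)

```text
time_s: 8.25
tool_pos: [0.452, 0.2749, -0.0204]
tool_rot: [180.0, -0.0, 3.3]
force: [-1.6, -0.8, 2.2]
grip_width: 0.0554
```

>>> send_rows(steps=[[[0,0,-0.002],[0,0,0],0.045],[[0,0,-0.004],[0,0,0],0.045],[[0,0,-0.006],[0,0,0],0.045],[[0,0,-0.006],[0,0,0],0.045],[[0,0,-0.006],[0,0,0],0.045]])

```text
time_s: 8.67
tool_pos: [0.4518, 0.2748, -0.0145]
tool_rot: [180.0, 0.0, 3.3]
force: [-0.2, 0.4, -2.6]
grip_width: 0.0556
```

>>> send_rows(steps=[[[0.002,0.012,0],[0,0,0],0.045],[[0.006,0.036,0],[0,0,0],0.045],[[0.01,0.062,0],[0,0,0],0.045],[[0.0125,0.086,0],[0,0,0],0.045],[[0.0125,0.099,0],[0,0,0],0.045]])

```text
time_s: 9.08
tool_pos: [0.4706, 0.1731, -0.0149]
tool_rot: [179.9, 0.0, 3.1]
force: [-0.3, -0.2, -1.6]
grip_width: 0.0552
```

```bash
python3 - <<'E'
from h import *
s=cam("scene");t=cam("top")
cv2.imwrite("pics/e.png",np.hstack([cv2.resize(s["pixels"][180:340,230:390,::-1],(480,480),interpolation=2),cv2.resize(t["pixels"][160:320,220:320,::-1],(300,480),interpolation=2)]))
print(env.get_obs()["tool_pos"],env.get_obs()["grip_width"])
E
```

```text
[ 0.47027247  0.17312147 -0.01493746] 0.05579652340613378
```

View pics/e.png

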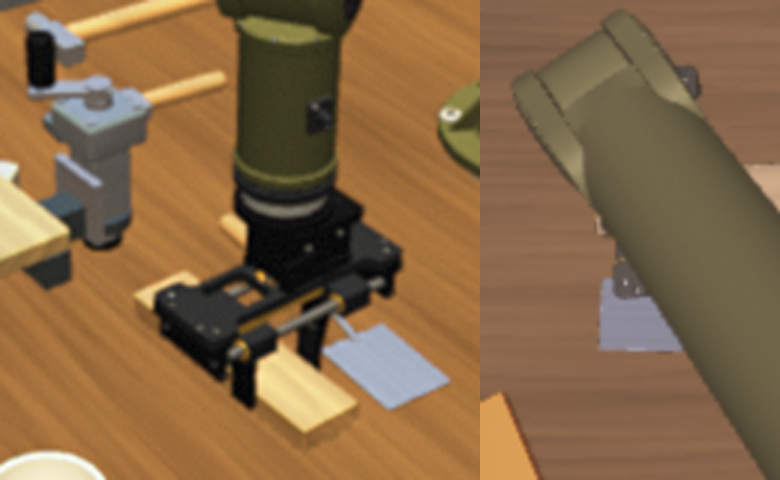

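The scene view shows the board held level, moving toward the jack at (100,200), with the spatula untouched. I'll continue.

>>> send_rows(steps=[[[0.002,0.012,0],[0,0,0],0.045],[[0.005,0.036,0],[0,0,0],0.045],[[0.009,0.062,0],[0,0,0],0.045],[[0.012,0.084,0],[0,0,0],0.045],[[0.0135,0.096,0],[0,0,0],0.045]])

```text
time_s: 9.6
tool_pos: [0.4894, 0.0797, -0.0146]
tool_rot: [179.9, -0.0, 3.2]
force: [-0.1, -0.3, -1.7]
grip_width: 0.0554
```

>>> send_rows(steps=[[[0,0,0],[0,0,0],0.045],[[0,0,0.002],[0,0,0],0.045],[[0,0,0.004],[0,0,0],0.045],[[0,0,0.006],[0,0,0],0.045],[[0,0,0.006],[0,0,0],0.045]])

```text
time_s: 10.02
tool_pos: [0.4887, 0.0837, -0.0204]
tool_rot: [-180.0, 0.0, 3.4]
force: [-0.4, 1.1, 1.0]
grip_width: 0.0557
```

```bash
python3 - <<'E'
from h import *
s=cam("scene");t=cam("top")
cv2.imwrite("pics/f.png",np.hstack([cv2.resize(s["pixels"][180:340,210:370,::-1],(480,480),interpolation=2),cv2.resize(t["pixels"][160:320,280:380,::-1],(300,480),interpolation=2)]))
o=env.get_obs();print(o["tool_pos"],o["tool_rot"],o["grip_width"],o["force"])
E
```

```text
[ 0.48875867  0.08352138 -0.02038137] [-1.79947653e+02 -1.07355887e-02  3.39798857e+00] 0.05542245739780273 [-0.11261456  2.06315674 -0.06752947]
```

View pics/f.png

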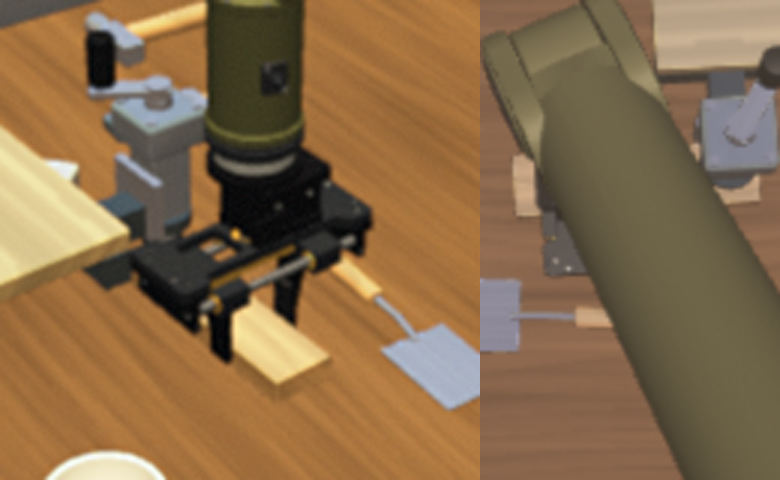

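The board's far end shows beyond the jack in the top view (right half, at about (760,190)), so the board lies under the foot. I'll release, retreat upward and measure.

>>> send_rows(steps=[[[0,0,0],[0,0,0],0.08],[[0,0,0],[0,0,0],0.08],[[0,0,0],[0,0,0],0.08],[[0,0,0],[0,0,0],0.08],[[0,0,0],[0,0,0],0.08]])

```text
time_s: 10.53
tool_pos: [0.489, 0.0815, -0.0205]
tool_rot: [180.0, -0.0, 3.3]
force: [0.8, 0.3, 0.8]
grip_width: 0.0772
```

>>> send_rows(steps=[[[0,-0.002,-0.02],[0,0,0],0.08],[[0,-0.005,-0.05],[0,0,0],0.08],[[0,-0.01,-0.09],[0,0,0],0.08],[[0,-0.02,-0.13],[0,0,0],0.08],[[0,-0.04,-0.165],[0,0,0],0.08]])

```text
time_s: 10.95
tool_pos: [0.4872, 0.1197, 0.1468]
tool_rot: [179.9, -0.1, 3.0]
force: [1.1, 0.3, 0.0]
grip_width: 0.0803
```

>>> send_rows(steps=[[[0,-0.02,-0.035],[0,0,0],0.08],[[0,-0.05,-0.065],[0,0,0],0.08],[[0,-0.085,-0.08],[0,0,0],0.08],[[0,-0.12,-0.09],[0,0,0],0.08],[[0,-0.155,-0.1],[0,0,0],0.08]])

```text
time_s: 11.37
tool_pos: [0.4782, 0.2776, 0.2461]
tool_rot: [180.0, -0.1, 3.2]
force: [1.1, 0.2, -0.6]
grip_width: 0.0798
```

```bash
python3 - <<'E'
from h import *
s=cam("scene");t=cam("top")
cv2.imwrite("pics/g.png",np.hstack([cv2.resize(s["pixels"][180:300,220:340,::-1],(400,400),interpolation=2),cv2.resize(t["pixels"][150:250,300:400,::-1],(400,400),interpolation=2)]))
cv2.imwrite("pics/t1.png",t["pixels"][:,:,::-1])
o=env.get_obs();print(o["tool_pos"],o["tool_rot"],o["grip_width"],o["force"])
E
```

```text
[0.47578272 0.28412998 0.24667338] [-1.79671876e+02 -1.25492574e-01  3.83704211e+00] 0.08012189971765703 [-0.20158492  0.64053963  0.30316549]
```

View pics/g.png

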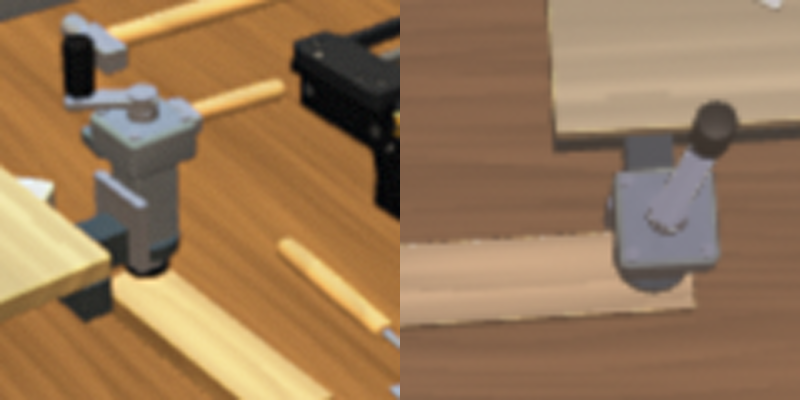

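View pics/t1.png

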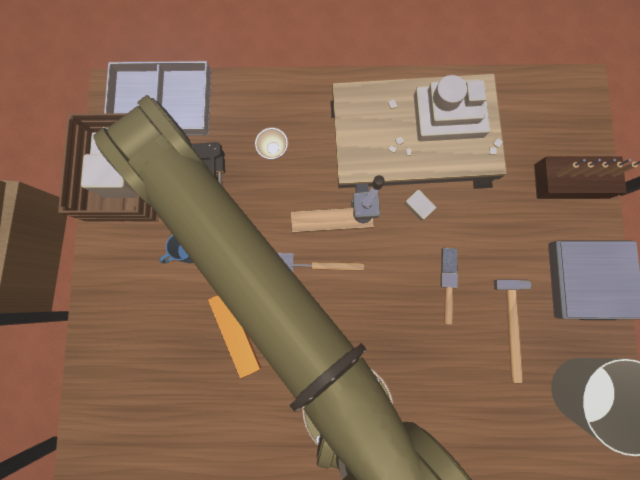

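The board lies under the jack. In the top view it spans from (291,220) to (373,221), with the foot column over its right part. I'll measure it.

```bash
python3 - <<'E'
from h import *
t=cam("top"); im=t["pixels"]; v=cv2.cvtColor(im,cv2.COLOR_RGB2HSV)[...,2].astype(float)
# edges rows over columns 297..348: threshold crossings at half level
up=[];lo=[]
for u in range(297,349):
    col=v[200:245,u]; k=np.where(col>(col.max()+np.median(col[:6]))/2)[0]; k=k[(k>2)]
    th=(np.median(col[18:24])+np.median(col[-6:]))/2
    k=np.where(col>th)[0]; k=k[np.abs(k-20)<16]
    a,b=k.min(),k.max()
    up.append(onz(t,u,200+a-.0,.024)[:2]); lo.append(onz(t,u,200+b+1.0,.024)[:2])
up,lo=np.array(up),np.array(lo)
# half-pixel convention: pixel centres
for n,q in(("up",up),("lo",lo)):
    p=np.polyfit(q[:,1],q[:,0],1); print(n,p,np.degrees(np.arctan(p[0])),"x at y=-.041:",np.polyval(p,-.041), "res",np.std(q[:,0]-np.polyval(p,q[:,1])))
for u,vv in((373.25,226.5),(291.5,232),(290.5,210)): print(onz(t,u,vv,.024))
E
```

```text
up [-0.05776496  0.51916159] -3.306014374253982 x at y=-.041: 0.5215299578783299 res 0.0008304655404160988
lo [-0.0614121   0.46565987] -3.514240493109642 x at y=-.041: 0.46817776417218093 res 0.0014275716295249717
[ 0.46974615 -0.07116129  0.024     ]
[0.4555199  0.14798184 0.024     ]
[0.51579134 0.15132087 0.024     ]
```

The board's centreline passes within about 1 mm of the foot axis. Its far end is about 30 mm beyond the axis, so the foot sits at board x ≈ 80 mm in magnitude (limit 92) with the whole foot over the board. Next is the knob.

```bash
python3 - <<'E'
from plan import *
p,r=pose();y=r[2]
show(polar(p,y,np.array([.535,-.0635,.265]),0,12),p,y,.06)
E
```

```text
[[[0.012,0.028,-0.002],[0,0,0.005],0.06],[[0.022,0.056,-0.003],[0,0,0.011],0.06],[[0.030,0.084,-0.005],[0,0,0.016],0.06],[[0.037,0.113,-0.007],[0,0,0.021],0.06],[[0.043,0.142,-0.008],[0,0,0.027],0.06]]
[[[0.005,0.029,-0.002],[0,0,0.005],0.06],[[0.008,0.059,-0.003],[0,0,0.011],0.06],[[0.009,0.088,-0.005],[0,0,0.016],0.06],[[0.009,0.117,-0.007],[0,0,0.021],0.06],[[0.007,0.147,-0.008],[0,0,0.027],0.06]]
[[[-0.003,0.029,-0.002],[0,0,0.005],0.06],[[-0.007,0.058,-0.003],[0,0,0.011],0.06],[[-0.007,0.058,-0.003],[0,0,0.011],0.06],[[-0.007,0.058,-0.003],[0,0,0.011],0.06],[[-0.007,0.058,-0.003],[0,0,0.011],0.06]]
```

>>> send_rows(steps=[[[0.012,0.028,-0.002],[0,0,0.005],0.06],[[0.022,0.056,-0.003],[0,0,0.011],0.06],[[0.03,0.084,-0.005],[0,0,0.016],0.06],[[0.037,0.113,-0.007],[0,0,0.021],0.06],[[0.043,0.142,-0.009],[0,0,0.027],0.06]])

```text
time_s: 11.93
tool_pos: [0.5291, 0.1335, 0.2529]
tool_rot: [179.9, 0.1, 1.6]
force: [0.5, 0.3, -0.1]
grip_width: 0.0614
```

>>> send_rows(steps=[[[0.005,0.029,-0.002],[0,0,0.005],0.06],[[0.008,0.059,-0.003],[0,0,0.011],0.06],[[0.009,0.088,-0.005],[0,0,0.016],0.06],[[0.009,0.117,-0.007],[0,0,0.021],0.06],[[0.007,0.147,-0.009],[0,0,0.027],0.06]])

```text
time_s: 12.35
tool_pos: [0.5396, -0.013, 0.262]
tool_rot: [180.0, 0.1, 0.0]
force: [0.2, -0.2, -1.0]
grip_width: 0.0599
```

>>> send_rows(steps=[[[-0.003,0.029,-0.002],[0,0,0.005],0.06],[[-0.007,0.058,-0.003],[0,0,0.011],0.06],[[-0.007,0.058,-0.003],[0,0,0.011],0.06],[[-0.007,0.058,-0.003],[0,0,0.011],0.06],[[-0.007,0.058,-0.003],[0,0,0.011],0.06]])

```text
time_s: 12.77
tool_pos: [0.5328, -0.0682, 0.2652]
tool_rot: [-180.0, 0.0, -0.5]
force: [-0.9, -0.1, 0.2]
grip_width: 0.0599
```

```bash
python3 - <<'E'
from h import *
o=env.get_obs();print(o)
s=cam("scene");t=cam("top")
cv2.imwrite("pics/i.png",np.hstack([cv2.resize(s["pixels"][120:280,190:350,::-1],(400,400),interpolation=2),cv2.resize(t["pixels"][120:280,290:450,::-1],(400,400),interpolation=2)]))
E
```

```text
{'time_s': 12.7667, 'qpos': array([ 40.02333073,   5.32474685, -37.85519499,  91.37311859,
         3.26625853,  84.47045059,   1.42393505]), 'joint_velocities': array([-1.22507506, -0.06747167, -1.5698304 , -0.25792166, -0.03438098,
       -0.03985163, -0.01515903]), 'effort': array([ 1.23044640e+00, -3.04116583e+01, -6.07537497e-01, -3.16989040e+01,
        1.19311712e-01,  5.13774063e-02,  9.89218242e-03]), 'tool_pos': array([ 0.5328465 , -0.06822753,  0.26516021]), 'tool_rot': array([-1.79985042e+02,  4.29119870e-02, -5.46649729e-01]), 'force': array([-0.93772812, -0.13951404,  0.17976469]), 'wrist_torque': array([-0.00554004, -0.11637287, -0.03704863]), 'grip_width': 0.05988797751073954}
```

View pics/i.png

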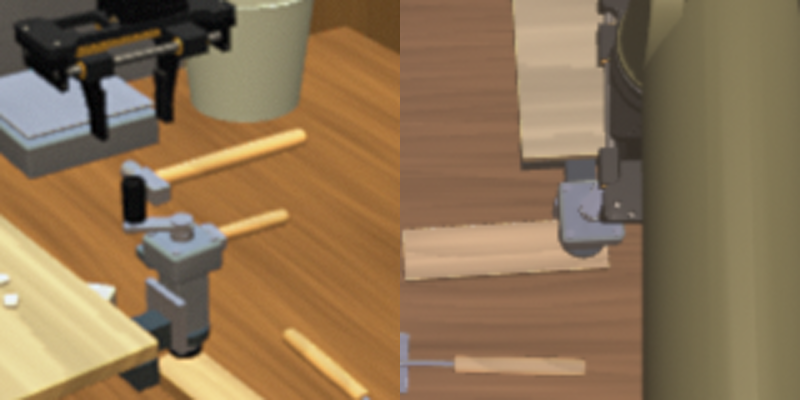

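The open fingers are directly above the knob: tips at (97,137) and (165,118), knob top at (133,175). I'll descend in guarded steps.

>>> send_rows(steps=[[[0.001,-0.0025,0],[0,0,0],0.06],[[0.002,-0.0045,0.01],[0,0,0],0.06],[[0.002,-0.0045,0.025],[0,0,0],0.06],[[0.002,-0.0045,0.04],[0,0,0],0.06],[[0.002,-0.0045,0.05],[0,0,0],0.06]])

```text
time_s: 13.28
tool_pos: [0.5348, -0.0621, 0.2134]
tool_rot: [-180.0, 0.1, -0.4]
force: [0.0, 0.6, -0.3]
grip_width: 0.0598
```

>>> send_rows(steps=[[[0,0,0.007],[0,0,0],0.06],[[0,0,0.014],[0,0,0],0.06],[[0,0,0.021],[0,0,0],0.06],[[0,0,0.028],[0,0,0],0.06],[[0,0,0.032],[0,0,0],0.06]])

```text
time_s: 13.7
tool_pos: [0.5353, -0.0632, 0.1828]
tool_rot: [-180.0, 0.0, -0.5]
force: [0.1, 0.1, 0.8]
grip_width: 0.06
```

```bash
python3 - <<'E'
from h import *
o=env.get_obs();print(o["tool_pos"],o["force"])
s=cam("scene")
cv2.imwrite("pics/j.png",cv2.resize(s["pixels"][140:260,210:330,::-1],(600,600),interpolation=2))
E
```

```text
[ 0.53531782 -0.0631731   0.18276497] [0.13338555 0.10358809 0.75719092]
```

View pics/j.png

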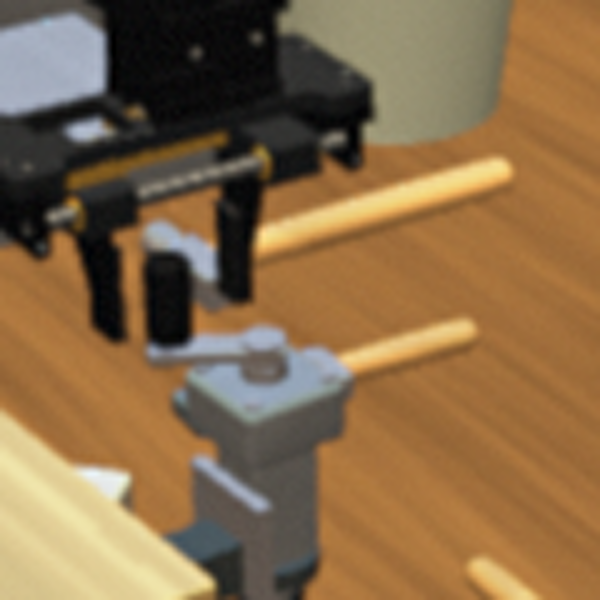

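The knob (167,298) is between the fingers, whose tips end just above the crank arm. I'll close on it.

>>> send_rows(steps=[[[0,0,0],[0,0,0],0.015],[[0,0,0],[0,0,0],0.015],[[0,0,0],[0,0,0],0.015],[[0,0,0],[0,0,0],0.015],[[0,0,0],[0,0,0],0.015]], grip_force=30)

```text
time_s: 14.17
tool_pos: [0.5357, -0.0632, 0.1839]
tool_rot: [180.0, -0.0, -0.5]
force: [-0.3, -0.3, 0.7]
grip_width: 0.0344
```

>>> send_rows(steps=[[[0,0,0],[0,0,0],0.015],[[0,0,0],[0,0,0],0.015],[[0,0,0],[0,0,0],0.015],[[0,0,0],[0,0,0],0.015],[[0,0,0],[0,0,0],0.015]], grip_force=30)

```text
time_s: 14.58
tool_pos: [0.5359, -0.0634, 0.1838]
tool_rot: [180.0, -0.1, -0.5]
force: [1.9, -0.5, 0.6]
grip_width: 0.0232
```

```bash
cat > crank.py <<'E'
from plan import *
import sys
C=np.array([.4957,-.041]); RAD=.045
def rd():
    o=env.get_obs();p=o["tool_pos"][:2]-C;a=np.arctan2(p[1],p[0]);f=o["force"]
    u=np.array([np.cos(a),np.sin(a)]);cw=np.array([u[1],-u[0]])
    print("t %.2f ang %.1f deg r %.4f z %.4f Fresist(cw)=%.2f Frad=%.2f Fz=%.2f gw %.4f"%(o["time_s"],np.degrees(a),np.linalg.norm(p),o["tool_pos"][2],-f[:2]@cw,f[:2]@u,f[2],o["grip_width"]))
    return o,a
def rows(a0,yaw,dth,n=5):
    """from commanded angle a0 (rad), cw by dth per row"""
    R0=down(yaw);p0=np.array([*(C+RAD*np.array([np.cos(a0),np.sin(a0)])),0])
    return [R0.inv().apply(np.array([*(C+RAD*np.array([np.cos(a0-dth*i),np.sin(a0-dth*i)])),0])-p0).round(4)[:2].tolist() for i in range(1,n+1)]
E
python3 - <<'E'
from crank import *
o,a=rd()
y=o["tool_rot"][2]
for d in (.08,.15,.3): print(d,rows(a,y,d), rows(a-5*d,y,d))
E
```

```text
t 14.58 ang -29.1 deg r 0.0460 z 0.1838 Fresist(cw)=0.44 Frad=1.87 Fz=0.64 gw 0.0232
0.08 [[-0.0019, 0.0031], [-0.0039, 0.006], [-0.0063, 0.0088], [-0.0088, 0.0113], [-0.0115, 0.0137]] [[-0.0029, 0.0021], [-0.006, 0.004], [-0.0092, 0.0056], [-0.0125, 0.007], [-0.0159, 0.0081]]
0.15 [[-0.0037, 0.0057], [-0.0081, 0.0107], [-0.0133, 0.015], [-0.0191, 0.0185], [-0.0253, 0.0211]] [[-0.0065, 0.0016], [-0.0133, 0.0023], [-0.02, 0.0019], [-0.0266, 0.0005], [-0.0329, -0.0018]]
0.3 [[-0.0081, 0.0107], [-0.0191, 0.0185], [-0.0319, 0.0228], [-0.0453, 0.023], [-0.0582, 0.0193]] [[-0.0113, -0.0074], [-0.0198, -0.0177], [-0.025, -0.0302], [-0.0262, -0.0436], [-0.0234, -0.0567]]
```

Gripped at 23 mm. First clockwise call is 0.15 rad per row.

>>> send_rows(steps=[[[-0.0037,0.0057,0],[0,0,0],0.015],[[-0.0081,0.0107,0],[0,0,0],0.015],[[-0.0133,0.015,0],[0,0,0],0.015],[[-0.0191,0.0185,0],[0,0,0],0.015],[[-0.0253,0.0211,0],[0,0,0],0.015]])

```text
time_s: 15.0
tool_pos: [0.5107, -0.0817, 0.1837]
tool_rot: [-179.8, -0.2, -0.4]
force: [4.5, 7.5, -0.3]
grip_width: 0.0233
```

```bash
python3 - <<'E'
from crank import *
o,a=rd()
a0=np.radians(-29.1)-.75
for d in (.08,.15,.2): print(d,rows(a0,-.5,d))
E
```

```text
t 15.00 ang -69.8 deg r 0.0434 z 0.1837 Fresist(cw)=6.87 Frad=-5.49 Fz=-0.26 gw 0.0233
0.08 [[-0.0035, 0.001], [-0.007, 0.0017], [-0.0106, 0.0022], [-0.0142, 0.0023], [-0.0177, 0.0022]]
0.15 [[-0.0065, 0.0016], [-0.0133, 0.0023], [-0.02, 0.0019], [-0.0266, 0.0006], [-0.0329, -0.0018]]
0.2 [[-0.0088, 0.002], [-0.0177, 0.0022], [-0.0266, 0.0006], [-0.0349, -0.0027], [-0.0425, -0.0077]]
```

>>> send_rows(steps=[[[-0.0083,0.0017,0],[0,0,0],0.015],[[-0.0167,0.0015,0],[0,0,0],0.015],[[-0.0254,-0.0002,0],[0,0,0],0.015],[[-0.0336,-0.0037,0],[0,0,0],0.015],[[-0.0412,-0.0087,0],[0,0,0],0.015]])

```text
time_s: 15.42
tool_pos: [0.4709, -0.0739, 0.1838]
tool_rot: [-179.9, -0.4, -0.4]
force: [10.3, 3.7, -3.8]
grip_width: 0.0231
```

```bash
python3 - <<'E'
import crank
from crank import *
rd()
crank.C=np.array([.497,-.040]); rd()
a0=np.radians(-29.1)-1.75
for d in (.08,.12,.15,.2): print(d,rows(a0,-.5,d))
E
```

```text
t 15.42 ang -127.0 deg r 0.0412 z 0.1838 Fresist(cw)=5.96 Frad=-9.14 Fz=-3.81 gw 0.0231
t 15.42 ang -127.6 deg r 0.0428 z 0.1838 Fresist(cw)=5.87 Frad=-9.20 Fz=-3.81 gw 0.0231
0.08 [[-0.0027, -0.0024], [-0.0052, -0.0049], [-0.0075, -0.0077], [-0.0096, -0.0107], [-0.0114, -0.0138]]
0.12 [[-0.004, -0.0036], [-0.0075, -0.0077], [-0.0105, -0.0122], [-0.013, -0.017], [-0.0149, -0.0221]]
0.15 [[-0.0049, -0.0046], [-0.0091, -0.0099], [-0.0124, -0.0158], [-0.0149, -0.0221], [-0.0163, -0.0286]]
0.2 [[-0.0064, -0.0063], [-0.0114, -0.0138], [-0.0149, -0.0221], [-0.0166, -0.0309], [-0.0165, -0.0399]]
```

Three measured knob positions fit a centre at (0.4984, −0.0384) in the arm's own frame. I'll use that from here and track the commanded point absolutely.

```bash
cat > c2.py <<'E'
import crank; from crank import *
crank.C=np.array([.4984,-.0384])
def nxt(cmd,dths,yaw=-.5):
    """cmd: commanded xy; returns rows (tool xy) to reach circle angles decreasing by cumulative dths from cmd angle"""
    q=np.array(cmd)-crank.C;a=np.arctan2(q[1],q[0])
    R0=down(yaw);out=[]
    for c in np.cumsum(dths):
        P=crank.C+.045*np.array([np.cos(a-c),np.sin(a-c)])
        out.append(R0.inv().apply([*(P-cmd),0])[:2].round(4).tolist())
    print("cmdang %.1f"%np.degrees(a),out,"end cmd",P.round(4).tolist())
E
python3 - <<'E'
from c2 import *
rd(); nxt((.4692,-.0750),[.15]*5); nxt((.4692,-.0750),[.2]*5)
E
```

```text
t 15.42 ang -127.7 deg r 0.0449 z 0.1838 Fresist(cw)=5.84 Frad=-9.22 Fz=-3.81 gw 0.0231
cmdang -128.6 [[-0.0039, -0.006], [-0.0081, -0.0112], [-0.0115, -0.017], [-0.014, -0.0233], [-0.0156, -0.0299]] end cmd [0.4539, -0.045]
cmdang -128.6 [[-0.0054, -0.0077], [-0.0105, -0.015], [-0.014, -0.0233], [-0.0159, -0.0321], [-0.0159, -0.0411]] end cmd [0.4536, -0.0338]
```

>>> send_rows(steps=[[[-0.0039,-0.006,0],[0,0,0],0.015],[[-0.0081,-0.0112,0],[0,0,0],0.015],[[-0.0115,-0.017,0],[0,0,0],0.015],[[-0.014,-0.0233,0],[0,0,0],0.015],[[-0.0156,-0.0299,0],[0,0,0],0.015]])

```text
time_s: 15.83
tool_pos: [0.4545, -0.0478, 0.1837]
tool_rot: [179.8, -0.2, -0.6]
force: [6.6, -4.8, -1.3]
grip_width: 0.0233
```

```bash
python3 - <<'E'
from c2 import *
o,a=rd(); nxt((.4539,-.0450),[.1]*5); nxt((.4539,-.0450),[.15]*5); print(o["tool_pos"])
s=cam("scene")
cv2.imwrite("pics/k.png",cv2.resize(s["pixels"][140:290,200:350,::-1],(600,600),interpolation=2))
E
```

```text
t 15.83 ang -167.9 deg r 0.0449 z 0.1837 Fresist(cw)=6.09 Frad=-5.40 Fz=-1.32 gw 0.0233
cmdang -171.6 [[-0.0005, -0.0045], [-0.0005, -0.009], [-0.0001, -0.0134], [0.0008, -0.0179], [0.0021, -0.0222]] end cmd [0.4562, -0.0229]
cmdang -171.6 [[-0.0006, -0.0067], [-0.0001, -0.0134], [0.0014, -0.02], [0.0038, -0.0263], [0.0071, -0.0322]] end cmd [0.4613, -0.0129]
[ 0.45452664 -0.04778087  0.18372834]
```

View pics/k.png

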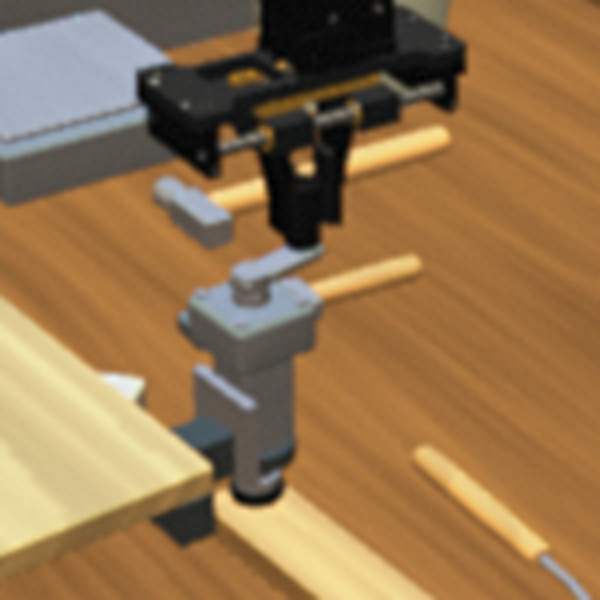

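```bash
python3 - <<'E'
from h import *
s=cam("scene")
for z in (.024,.03,.035,.04,.045): print(z,((proj(s,(.505,-.0255,z))-[200,140])*4).round(0))
E
```

```text
0.024 [259. 521.]
0.03 [259. 513.]
0.035 [258. 507.]
0.04 [258. 500.]
0.045 [258. 494.]
```

The image puts the foot's underside at z ≈ 0.037 (row 503), which leaves about 13 mm of gap, or roughly 2.3 rad. I'll continue.

>>> send_rows(steps=[[[-0.0006,-0.0067,0],[0,0,0],0.015],[[-0.0001,-0.0134,0],[0,0,0],0.015],[[0.0014,-0.02,0],[0,0,0],0.015],[[0.0038,-0.0263,0],[0,0,0],0.015],[[0.0071,-0.0322,0],[0,0,0],0.015]])

```text
time_s: 16.35
tool_pos: [0.4592, -0.0163, 0.1836]
tool_rot: [179.7, 0.2, -0.6]
force: [-3.4, -4.7, 3.7]
grip_width: 0.023
```

```bash
python3 - <<'E'
from c2 import *
o,a=rd(); nxt((.4613,-.0129),[.1]*5); nxt((.4613,-.0129),[.15]*5); print(o["tool_pos"])
E
```

```text
t 16.35 ang 150.6 deg r 0.0450 z 0.1836 Fresist(cw)=5.75 Frad=0.72 Fz=3.72 gw 0.0230
cmdang 145.5 [[0.0027, -0.0036], [0.0058, -0.0069], [0.0091, -0.0099], [0.0128, -0.0125], [0.0166, -0.0148]] end cmd [0.4781, 0.0017]
cmdang 145.5 [[0.0042, -0.0053], [0.0091, -0.0099], [0.0147, -0.0137], [0.0207, -0.0167], [0.0272, -0.0187]] end cmd [0.4886, 0.0055]
[ 0.45922926 -0.01633681  0.18362053]
```

>>> send_rows(steps=[[[0.0042,-0.0053,0],[0,0,0],0.015],[[0.0091,-0.0099,0],[0,0,0],0.015],[[0.0147,-0.0137,0],[0,0,0],0.015],[[0.0207,-0.0167,0],[0,0,0],0.015],[[0.0272,-0.0187,0],[0,0,0],0.015]])

```text
time_s: 16.77
tool_pos: [0.4857, 0.0048, 0.1836]
tool_rot: [179.9, 0.3, -0.5]
force: [-6.1, 0.6, 6.7]
grip_width: 0.023
```

```bash
python3 - <<'E'
from c2 import *
o,a=rd(); nxt((.4886,.0055),[.05]*5); nxt((.4886,.0055),[.1]*5); print(o["tool_pos"])
s=cam("scene")
cv2.imwrite("pics/l.png",cv2.resize(s["pixels"][140:290,200:350,::-1],(600,600),interpolation=2))
E
```

```text
t 16.77 ang 106.4 deg r 0.0450 z 0.1836 Fresist(cw)=5.70 Frad=2.27 Fz=6.75 gw 0.0230
cmdang 102.6 [[0.0022, -0.0005], [0.0044, -0.0008], [0.0067, -0.001], [0.0089, -0.0012], [0.0112, -0.0012]] end cmd [0.4998, 0.0066]
cmdang 102.6 [[0.0044, -0.0008], [0.0089, -0.0012], [0.0134, -0.0011], [0.0179, -0.0005], [0.0223, 0.0005]] end cmd [0.5109, 0.0048]
[0.48570149 0.00481016 0.18361451]
```

View pics/l.png

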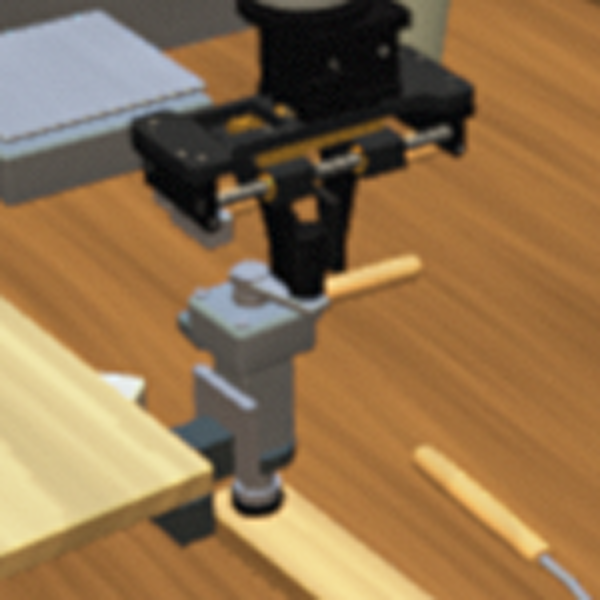

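Foot bottom is at row about 517, so z ≈ 0.027, and the load is still at air level (5.7 N). Smaller steps now.

>>> send_rows(steps=[[[0.0035,-0.0007,0],[0,0,0],0.015],[[0.0067,-0.001,0],[0,0,0],0.015],[[0.0098,-0.0012,0],[0,0,0],0.015],[[0.013,-0.0011,0],[0,0,0],0.015],[[0.016,-0.0008,0],[0,0,0],0.015]])

```text
time_s: 17.23
tool_pos: [0.502, 0.0066, 0.1836]
tool_rot: [-180.0, 0.3, -0.5]
force: [-6.5, 2.6, 6.3]
grip_width: 0.0234
```

```bash
python3 - <<'E'
from c2 import *
o,a=rd(); nxt((.5047,.0062),[.05]*5); print(o["tool_pos"])
E
```

```text
t 17.23 ang 85.4 deg r 0.0451 z 0.1836 Fresist(cw)=6.69 Frad=2.02 Fz=6.30 gw 0.0234
cmdang 82.0 [[0.0022, 0.0004], [0.0044, 0.0009], [0.0066, 0.0014], [0.0087, 0.0021], [0.0108, 0.0029]] end cmd [0.5155, 0.0032]
[0.50202173 0.00658703 0.18362553]
```

>>> send_rows(steps=[[[0.0022,0.0004,0],[0,0,0],0.015],[[0.0044,0.0009,0],[0,0,0],0.015],[[0.0066,0.0014,0],[0,0,0],0.015],[[0.0087,0.0021,0],[0,0,0],0.015],[[0.0108,0.0029,0],[0,0,0],0.015]])

```text
time_s: 17.65
tool_pos: [0.5122, 0.0046, 0.1836]
tool_rot: [-179.9, 0.3, -0.4]
force: [-7.5, 4.6, 7.3]
grip_width: 0.0232
```

```bash
python3 - <<'E'
from c2 import *
o,a=rd(); nxt((.5155,.0032),[.03]*5);nxt((.5155,.0032),[.05]*5); print(o["tool_pos"])
s=cam("scene")
cv2.imwrite("pics/m.png",cv2.resize(s["pixels"][240:290,240:290,::-1],(600,600),interpolation=2))
E
```

```text
t 17.65 ang 72.2 deg r 0.0451 z 0.1836 Fresist(cw)=8.59 Frad=2.06 Fz=7.26 gw 0.0232
cmdang 67.7 [[0.0013, 0.0005], [0.0025, 0.0011], [0.0037, 0.0017], [0.0049, 0.0023], [0.0061, 0.003]] end cmd [0.5215, 0.0002]
cmdang 67.7 [[0.0021, 0.0009], [0.0041, 0.0019], [0.0061, 0.003], [0.008, 0.0041], [0.0098, 0.0054]] end cmd [0.5253, -0.0023]
[0.5121877  0.0045895  0.18361478]
```

View pics/m.png

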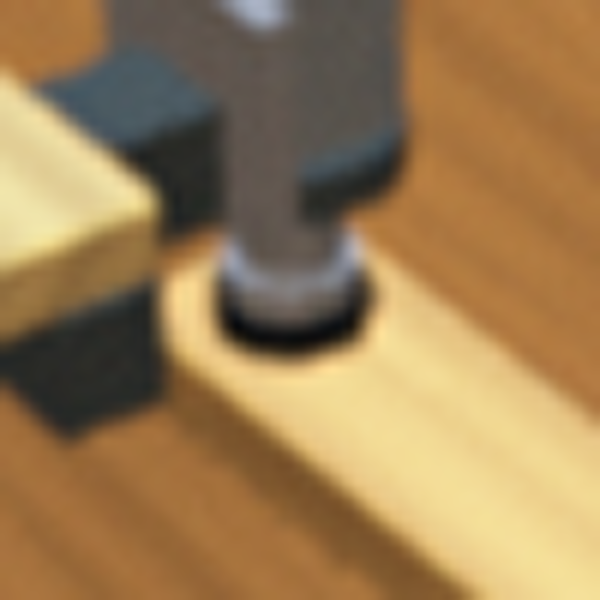

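The foot now touches the board, fully on it with margin at the board's end. The load rose from 5.7 through 6.7 to 8.6 N, so I need only a little more.

>>> send_rows(steps=[[[0.001,0.0004,0],[0,0,0],0.015],[[0.002,0.0008,0],[0,0,0],0.015],[[0.003,0.0013,0],[0,0,0],0.015],[[0.0037,0.0017,0],[0,0,0],0.015],[[0.0041,0.0019,0],[0,0,0],0.015]])

```text
time_s: 18.12
tool_pos: [0.516, 0.0032, 0.1836]
tool_rot: [-179.9, 0.3, -0.4]
force: [-7.2, 5.6, 7.6]
grip_width: 0.0229
```

```bash
python3 - <<'E'
from c2 import *
o,a=rd(); nxt((.5196,.0013),[.02]*5)
E
```

```text
t 18.12 ang 67.1 deg r 0.0452 z 0.1836 Fresist(cw)=8.82 Frad=2.30 Fz=7.60 gw 0.0229
cmdang 61.9 [[0.0008, 0.0004], [0.0016, 0.0009], [0.0024, 0.0013], [0.0031, 0.0018], [0.0039, 0.0023]] end cmd [0.5235, -0.001]
```

>>> send_rows(steps=[[[0,0,0],[0,0,0],0.015],[[0,0,0],[0,0,0],0.015],[[0,0,0],[0,0,0],0.015],[[0,0,0],[0,0,0],0.015],[[0,0,0],[0,0,0],0.015]])

```text
time_s: 18.53
tool_pos: [0.516, 0.0032, 0.1836]
tool_rot: [-179.9, 0.3, -0.4]
force: [-7.4, 4.1, 7.6]
grip_width: 0.0232
```

```bash
python3 - <<'E'
from c2 import *
rd()
for i in range(4): cam("scene"); rd()
E
```

```text
t 18.53 ang 67.0 deg r 0.0452 z 0.1836 Fresist(cw)=8.40 Frad=0.88 Fz=7.57 gw 0.0232
t 18.58 ang 67.0 deg r 0.0452 z 0.1836 Fresist(cw)=8.31 Frad=0.79 Fz=7.77 gw 0.0233
t 18.63 ang 67.1 deg r 0.0452 z 0.1836 Fresist(cw)=10.07 Frad=0.95 Fz=7.83 gw 0.0232
t 18.68 ang 67.1 deg r 0.0452 z 0.1836 Fresist(cw)=9.62 Frad=1.88 Fz=7.49 gw 0.0231
t 18.73 ang 67.1 deg r 0.0452 z 0.1836 Fresist(cw)=8.95 Frad=1.31 Fz=8.07 gw 0.0231
```

Held still, the load averages about 9.1 N (8 N corresponds to 25 N on the foot), so roughly 25–33 N, inside the window. I'll ease the tangential preload, then let go.

>>> send_rows(steps=[[[-0.001,-0.0005,0],[0,0,0],0.015],[[-0.002,-0.001,0],[0,0,0],0.015],[[-0.003,-0.0015,0],[0,0,0],0.015],[[-0.003,-0.0015,0],[0,0,0],0.015],[[-0.003,-0.0015,0],[0,0,0],0.05]])

```text
time_s: 19.15
tool_pos: [0.5155, 0.0026, 0.1834]
tool_rot: [180.0, 0.1, -0.5]
force: [-1.1, 0.1, -0.3]
grip_width: 0.0255
```

>>> send_rows(steps=[[[0,0,0],[0,0,0],0.06],[[0,0,0],[0,0,0],0.06],[[0,0,0],[0,0,0],0.06],[[0,0,0],[0,0,0],0.06],[[0,0,0],[0,0,0],0.06]])

```text
time_s: 19.57
tool_pos: [0.5162, 0.0025, 0.1834]
tool_rot: [180.0, 0.0, -0.5]
force: [-0.7, -0.3, 0.8]
grip_width: 0.0548
```

>>> send_rows(steps=[[[0,0,-0.01],[0,0,0],0.06],[[0,0,-0.03],[0,0,0],0.06],[[0,0,-0.06],[0,0,0],0.06],[[0,0,-0.09],[0,0,0],0.06],[[0,0,-0.12],[0,0,0],0.06]])

```text
time_s: 19.98
tool_pos: [0.5159, 0.0029, 0.3056]
tool_rot: [180.0, -0.0, -0.4]
force: [0.5, -0.4, -0.7]
grip_width: 0.0595
```

>>> send_rows(steps=[[[0,-0.03,-0.01],[0,0,0],0.06],[[0,-0.06,-0.02],[0,0,0],0.06],[[0,-0.09,-0.02],[0,0,0],0.06],[[0,-0.12,-0.02],[0,0,0],0.06],[[0,-0.15,-0.02],[0,0,0],0.06]])

```text
time_s: 20.4
tool_pos: [0.5174, 0.1542, 0.3248]
tool_rot: [180.0, -0.1, -0.5]
force: [0.5, -0.4, -0.3]
grip_width: 0.0602
```

>>> send_rows(steps=[[[0,-0.03,0],[0,0,0],0.06],[[0,-0.06,0],[0,0,0],0.06],[[0,-0.08,0],[0,0,0],0.06],[[0,-0.08,0],[0,0,0],0.06],[[0,-0.08,0],[0,0,0],0.06]])

```text
time_s: 20.82
tool_pos: [0.5175, 0.2342, 0.324]
tool_rot: [-180.0, -0.0, -0.3]
force: [0.5, -1.0, 0.7]
grip_width: 0.0601
```

```bash
python3 - <<'E'
from h import *
s=cam("scene");t=cam("top");o=env.get_obs();print(o["time_s"],o["tool_pos"],o["force"],o["grip_width"])
cv2.imwrite("pics/n.png",np.hstack([cv2.resize(s["pixels"][170:320,210:360,::-1],(400,400),interpolation=2),cv2.resize(t["pixels"][140:290,260:410,::-1],(400,400),interpolation=2)]))
cv2.imwrite("pics/n2.png",t["pixels"][:,:,::-1])
E
```

```text
20.9167 [0.51842213 0.23161634 0.32378226] [ 0.22168686 -0.96986642 -0.13198317] 0.06022267434486282
```

View pics/n.png

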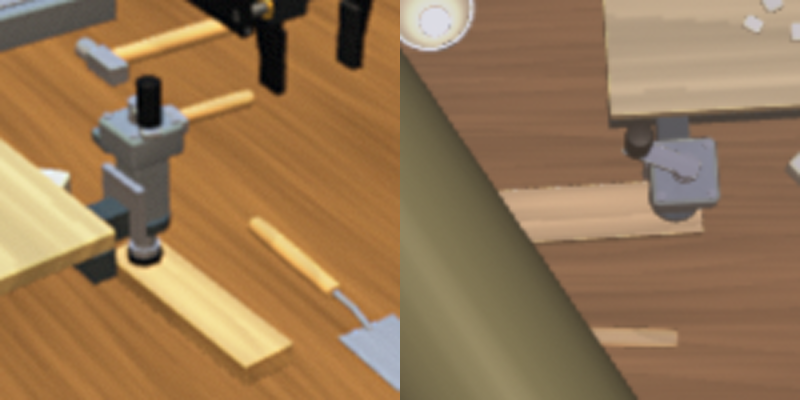

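View pics/n2.png

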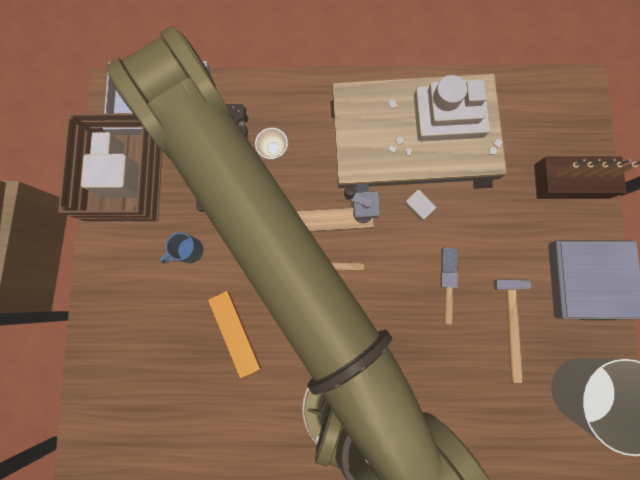

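The foot stands fully on the flat board at (145,250) in the scene half. The gripper is clear of everything, and the bowl, mug and offcut, with the visible part of the spatula, are at their original pixels (jar hidden here). I'm handing in.

```bash
python3 -c "
from cell import env
print(env.sign_off())"
```

```text
the job is handed in; nothing more can be done
None
```

The pale packing board lies flat under the jack, the foot is cranked down onto it, the crank is released and the job is handed in at about 21 s. No verdict was reported.

**Board position:** the top camera put the board's centreline within about 1 mm of the foot axis. The foot is about 80 mm from the board's middle (limit 92 mm). I aimed for 75 mm, but the arm stopped about 6 mm short of the commanded point.

**Foot load:** the crank load rose from about 5.8 N in air to 8.8 N while turning. Held still it read 8.3–10.1 N, averaging about 9.1 N. I take that as 25–33 N on the foot; the foot force itself could not be measured directly.

**Disagreements:**
- **Fingertips:** the reported tool point lies about 27 mm beyond the real fingertips. The first grasp closed in the air above the board because of this, so I corrected for it from the images and gripped again.
- **Crank centre:** the crank centre felt by the arm was about 3–4 mm from the one seen by the cameras, so I turned about the felt centre.

**Other things:** the gripper was clear of everything at the end. The bowl, mug and offcut had not moved in the last images. The arm hid the jar and part of the spatula in that last view, but nothing came near the jar and the spatula was undisturbed in the earlier close views.

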